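# Bring the nail in the castor's tyre to the top

### The arm

A 6-joint arm with a two-finger parallel gripper is mounted at the origin on the work surface. World frame = base frame: x ahead of the robot, y to its left, z up, the work surface at z = 0. Lengths are in m, angles in rad, forces in N, time in s.
With the tool pointing down it reaches from about 0.375 to 0.9 m from the base axis. Payload 3.1 kg.
Tool frame: the origin (TCP) lies between the finger pads; the fingertips stand 19 mm ahead of it and the grasp point (between the pads) is the TCP; z points along the fingers, y is the line along which they close (so a half turn about z gives the same grasp; the last joint's range is limited). The gripper opens to 87 mm and grips with 3 to 60 N. Pads are 19 mm wide; open, the fingers measure 117 mm over their backs; the gripper's body (75 mm by 190 mm) begins 51 mm behind the grasp point.
Start: joints at [-1.357, 0.527, 1.433, -0, 1.181, -0.178], TCP at [0.239, -0.577, 0.216] pointing down, gripper open.
Joint ranges: [-3.08, 3.08], [-0.75, 2.2], [0.22, 2.44], [-1.43, 4.57], [0, 2.65], [-2.85, 2.85]. Speed limits (rad/s): [2.79, 2.79, 3.14, 3.14, 3.14, 3.14].

### API

Orientations are given as a unit quaternion [x, y, z, w].
In Python, from rig import robot, camera, camera_info, hand_in gives the robot as it stands.
- The arm moves only by the shell command python3 -m handwheel 'ROWS' [FORCE]. ROWS is a JSON object of lists of equal length, an entry for each row: "hand": the opening, from 0 (shut) to 1 (fully open); "translation": the shift along the world's x, y, z in mm, a list of three; "turn": the turn, a rotation vector about the world's x, y, z in rad, a list of three. In form: {"hand": [hand, ...], "translation": [[tx, ty, tz], ...], "turn": [[ax, ay, az], ...]}. A call has 1 to 12 rows; each row is the pose to reach, as a shift and turn from the pose commanded when the call began; what a row does not reach only later rows make up. A row lasts 1/12 s, in which the tool goes at most 41.7 mm and 7.16 degrees, less where a joint would pass 70% of its speed; a pose out of reach is approached as far as the arm can. A call with a gripper value outside its range is refused whole. The fingers move at their own pace and stop on an object; FORCE is the grip in N (left out, the last holds). Time passes only in rows, so rows that repeat a pose let the fingers close. It gives the time, the measured TCP pose, the force, the opening and the grip force at its end, in the units of the state.
- robot.get_obs(): the state, without advancing time (a new reading comes with each control period).
- camera(name): name is "side" or "top" or "wrist"; returns (picture, depth): 480x640x3 uint8, red, green, blue; 480x640 float32, m along the optical axis (not along the pixel's ray), 0 where there is no reading.
- camera_info(name): a dict with "vertical_fov" (degrees; the focal length in pixels is half the picture's height over the tangent of half this angle, whatever the lens; pixels are square), "cx", "cy" (the principal point, pixels), "world_from_camera" (4x4, takes a point from camera to world coordinates). Camera axes: x right, y down, z forward; pixel columns grow to the right and rows downward; lengths in m; the calibration is good to about 2 mm. A picture is of the moment at which its call begins: read the wrist's pose just before it. camera_info takes no time and is no camera call; for the wrist camera it gives the pose at the moment of the call.
- hand_in(): hands the job in; it is judged then, once.
The state is a dict: "time": time; "q": joint angles; "joint_velocities": joint speeds; "joint_torque": joint torques, N m; "position": TCP position; "tool_rot": TCP orientation; "ft_force": force on the tool from outside, world axes, zero at the start; "moment": the same for the moment, N m; "grip_width": finger opening in m; "grip_force": force on a finger pad.
Only numpy, scipy, OpenCV 4.12 (cv2) and the standard library are available. Lean on these libraries where they do the work, as an engineer would, in place of code of your own. Each camera call takes 0.05 s, during which the arm holds its last target. There are 200 camera calls.

### The job

The book dolly lies upside down on the desk, and the one castor that has a brake has run over a domed furniture nail, which sits in its tyre and is turned out of sight. Let the brake off by pushing its pedal fully down towards the deck, then turn that wheel until the nail's head is at the very top, straight above the axle, and leave it standing there with the brake still off, ready for the pliers. Do not knock the other things about.

Things in the scene. Friction and masses are not known exactly. Their poses are not given: they have to be found in the camera images.
- castor_a: The braked castor, the only one of the four with a pedal; it stands on either of the two deck corners farther from the robot. Origin: centre of its plate on the deck, on the vertical swivel axis. The steel fork swivels stiffly (0.3 N m) and holds the wheel from below: it is 52 mm wide over its legs (66 mm over the axle nuts), 42 mm broad along the wheel, and ends 21 mm above the axle.
- axle (a point): Axle centre of the braked castor, 92.5 mm above the deck and 38 mm from the swivel axis towards the pedal. The frame is the fork's: z up, y along the axle, -x towards the pedal. The wheel stands upright, clear of the fork from 21 mm above the axle: black tyre 125 mm in diameter, 32 mm wide, flat sides, grey hub; its top is 62.5 mm above this point and about 181 mm above the desk.
- nail (a point): Top of the nail's head: a domed steel disc, 25 mm wide, 3 mm proud of the tread, in the middle of the tread of the braked wheel, 65.5 mm from the axle centre. Its z axis points from the axle outwards through the nail, its y axis lies along the axle (the same as that of axle).
- wheel (a joint): Angle of the braked wheel about the y axis of axle, rad, unlimited: 0 (or any whole turn) with the nail at the very top; positive turns the wheel's top towards +x of axle, away from the pedal. Brake off, it turns stiffly (about 0.05 N m) and stays where it is left; brake on, the shoe holds it hard.
- pedal (a joint): Brake pedal, rad: 0 = brake on (pedal raised), 0.55 = fully down, brake off. It stays where it is left; about 10 N downwards on the pad pushes it down.
- pedal_pad (a point): Centre of the top face of the pedal's ribbed black pad, 30 mm long, 44 mm wide. Brake on: 105 mm from the axle along -x of axle, 45 mm below it, the pad's outer end 12 mm farther out. It sinks about 20 mm when pushed fully down. The pedal turns on a pivot 70 mm from the axle along -x and 60.5 mm below it.
- dolly: The overturned dolly: plywood deck 420 x 420 mm, 22 mm thick, resting on a 4 mm blanket; it does not move. Origin at the centre of its underside. Castors stand at 145 mm from its centre along both axes, the two far ones swivel, the two near ones do not.
- pliers: Pliers, 170 mm long, 53 mm wide, 13 mm thick, lying on the deck between the far castors. Origin near the middle, jaws to +x.
- screwdriver: Black screwdriver, 190 mm, lying on the desk to the left of the dolly.
- glide_carton: Small closed cardboard carton, 90 x 65 x 35 mm, on the desk to the right of the dolly. Origin under its centre.
- stapler: Black stapler, 150 mm long, 45 mm high, on the desk to the left of the dolly. Origin under its centre.
- mug: White mug, 82 mm wide, 95 mm high, on the desk to the right of the dolly. Origin under its centre.

How it is judged:
By the outcome, as a careful person would: the job done as asked, in the order asked, and still so for the second after the job is handed in, with the robot touching nothing.
It also fails if it takes over 67 s, if anything falls off the work surface, if the arm or the gripper's body presses on something with over 40 N, if the wrist force passes 120 N, or if a joint passes its speed limit or range.

## Working session

There is one attempt and no reset: what is moved stays moved. The work goes in short steps, Python scripts to look and compute and a shell command to move; the robot and the scene stay as the last step left them, time stands still between calls to the robot, and variables do not carry over. Pictures are saved under pics/ and viewed, at most 10 in all, crops included, and the job is handed in when it is done.

```bash
mkdir -p pics
cat > h.py <<'E'
from rig import robot,camera,camera_info,hand_in
import numpy as np,cv2
def shot(n):
    i=camera_info(n);p,d=camera(n);return p,d,i
def pt(i,d,u,v):
    f=240/np.tan(np.radians(i['vertical_fov'])/2);z=d[v,u]
    return (np.array(i['world_from_camera'])@[(u-i['cx'])/f*z,(v-i['cy'])/f*z,z,1])[:3]
def cloud(i,d):
    f=240/np.tan(np.radians(i['vertical_fov'])/2);v,u=np.mgrid[:480,:640]
    P=np.stack([(u-i['cx'])/f*d,(v-i['cy'])/f*d,d,np.ones_like(d)],-1)
    return (P@np.array(i['world_from_camera']).T)[...,:3]
def save(n,p): cv2.imwrite('pics/'+n+'.png',p[...,::-1])
E
python3 - <<'E'
from h import *
for n in('top','side'):
    p,d,i=shot(n);save(n+'0',p);np.savez('/tmp/'+n,p=p,d=d);print(n,i)
E
```

```text
top {'vertical_fov': 43.86924729310253, 'cx': 316.70284585339124, 'cy': 239.7492218917729, 'world_from_camera': array([[-1.61041915e-02, -9.79845199e-01,  1.99108113e-01,
         2.14048068e-01],
       [-9.99869382e-01,  1.60542417e-02, -1.86540056e-03,
        -9.33078886e-03],
       [-1.36872598e-03, -1.99112147e-01, -9.79975755e-01,
         1.80283893e+00],
       [ 0.00000000e+00,  0.00000000e+00,  0.00000000e+00,
         1.00000000e+00]])}
side {'vertical_fov': 52.93520772168433, 'cx': 320.0068836853509, 'cy': 236.97595872645616, 'world_from_camera': array([[-0.94313469, -0.17556393,  0.28226631,  0.17094299],
       [-0.33225079,  0.5242272 , -0.7840888 ,  0.96127156],
       [-0.01031397, -0.83328455, -0.55274811,  0.83495713],
       [ 0.        ,  0.        ,  0.        ,  1.        ]])}
```

View pics/top0.png

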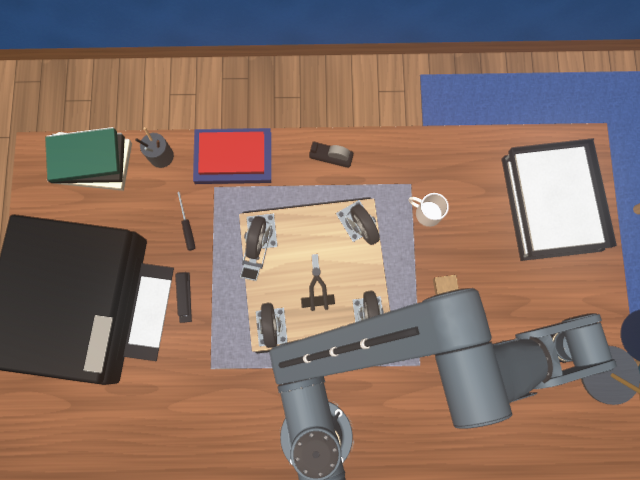

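View pics/side0.png

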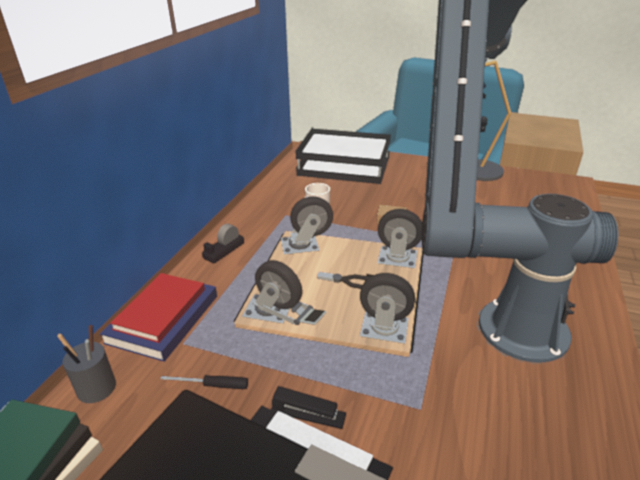

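The braked castor is the far-left one: in the top view its wheel is near (258,237) and the pedal near (251,271). In the side view they are at (278,285) and (312,315).

Run:
```python
from h import *
T=np.load('/tmp/top.npz');S=np.load('/tmp/side.npz')
a=cv2.resize(T['p'][205:290,225:305],None,fx=5,fy=5,interpolation=2);b=cv2.resize(S['p'][250:335,235:335],None,fx=4,fy=4,interpolation=2)
o=np.zeros((425,800,3),np.uint8);o[:425,:400]=a;o[:340,400:]=b;save('crop0',o)
i=camera_info('top');C=cloud(i,T['d']);
for n,u,v in(('pedal',251,271),('deck',320,240),('deck2',280,220)):print(n,C[v,u])
A=C[205:290,225:300].reshape(-1,3);k=A[A[:,2]>.14];print('top wheel',k.mean(0),k.min(0),k.max(0))
for z0 in(.165,.172):
  k=A[A[:,2]>z0];m=k.mean(0);w,V=np.linalg.eigh(np.cov((k-m)[:,:2].T));print(len(k),m,V[:,1],w)
i=camera_info('side');C=cloud(i,S['d']);print('pedal',C[315,312]);B=C[250:335,235:335].reshape(-1,3)
for z0 in(.14,.165,.172):
  k=B[B[:,2]>z0];m=k.mean(0);w,V=np.linalg.eigh(np.cov((k-m)[:,:2].T));print(len(k),m,V[:,1],w,k.max(0))
```

```text
pedal [0.47654889 0.18241374 0.06412172]
deck [ 0.57233376 -0.0226628   0.03480193]
deck2 [0.63822297 0.09860324 0.02768523]
top wheel [0.54831479 0.15733578 0.23289766] [ 0.21404807 -0.00933079  0.14006438] [0.62346339 0.19123885 1.80283893]
321 [0.54446972 0.1538442  0.27112982] [-0.90637731 -0.42246913] [0.0002321  0.00888803]
229 [0.53801222 0.14926824 0.3123117 ] [-0.90190088 -0.43194306] [0.00014948 0.0120121 ]
pedal [0.46966424 0.19237776 0.07300954]
739 [0.54100029 0.1999688  0.18453538] [-0.45051257  0.89277008] [0.0005707  0.02438869] [0.62019823 0.96127156 0.83495713]
372 [0.53215335 0.22275637 0.21667991] [-0.44236871  0.89683327] [0.00029415 0.04691096] [0.60250838 0.96127156 0.83495713]
242 [0.521593   0.24799347 0.24249423] [-0.4422726   0.89688068] [0.0001777 0.069955 ] [0.59527615 0.96127156 0.83495713]
```

View pics/crop0.png

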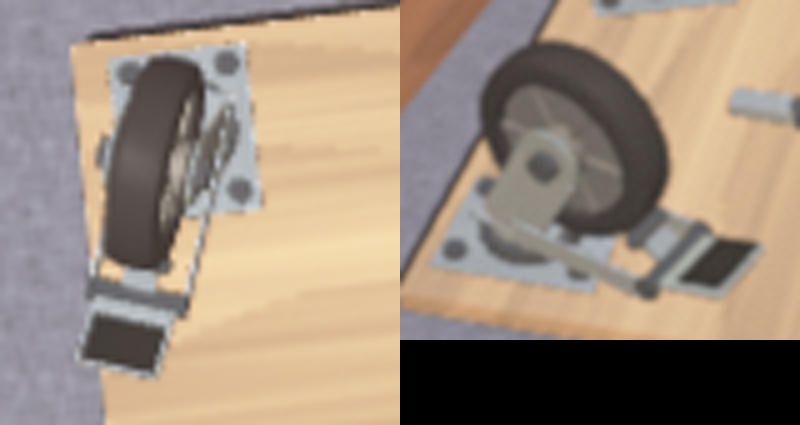

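The pedal is raised. The wheel leans slightly in yaw, and the nail is out of sight low down. Next I filter the cloud and fit.

Run:
```python
from h import *
T=np.load('/tmp/top.npz');S=np.load('/tmp/side.npz')
for n,D,(a,b,c,e) in(('top',T,(205,290,225,300)),('side',S,(250,335,235,335))):
  C=cloud(camera_info(n),D['d'])[a:b,c:e].reshape(-1,3);g=D['p'][a:b,c:e].reshape(-1,3).max(1)
  for z0,z1 in((.15,.19),(.165,.19),(.173,.19)):
    k=C[(C[:,2]>z0)&(C[:,2]<z1)];m=k.mean(0);w,V=np.linalg.eigh(np.cov((k-m)[:,:2].T));ax=V[:,1]*np.sign(V[0,1])
    s=(k-m)[:,:2]@ax;t=(k-m)[:,:2]@[-ax[1],ax[0]]
    print(n,z0,len(k),m.round(4),np.degrees(np.arctan2(ax[1],ax[0])).round(1),s.min(),s.max(),t.min(),t.max(),k[:,2].max())
  k=C[(g<75)&(C[:,2]>.05)&(C[:,2]<.09)&(C[:,0]<.52)];print('pad',len(k),np.median(k,0),k.min(0),k.max(0))
  k=C[(C[:,2]>.02)&(C[:,2]<.032)];print('deck',len(k),np.median(k[:,2]))
```

```text
top 0.15 410 [0.5633 0.1641 0.1704] -13.2 -0.05195390733125027 0.05835811046189407 -0.015717014578617378 0.017676978899001224 0.18720964141887375
top 0.165 301 [0.5653 0.1641 0.1747] -13.2 -0.041939137977186784 0.047248491539313556 -0.016153533009773326 0.017247269165894932 0.18720964141887375
top 0.173 191 [0.567  0.1636 0.1778] -14.6 -0.03594952517285774 0.03499137984337721 -0.016050559644406572 0.015882126306568586 0.18720964141887375
pad 104 [0.46916782 0.18673853 0.07246596] [0.45366251 0.16536514 0.05991511] [0.48225318 0.20762198 0.08652908]
deck 2823 0.025431747879153255
side 0.15 561 [0.5543 0.1737 0.1676] -8.0 -0.0437995620750623 0.06037702313376741 -0.02073365858322857 0.013066381997603743 0.18362941006976286
side 0.165 348 [0.5571 0.1718 0.174 ] -8.2 -0.03477000764239144 0.046786621923109076 -0.019208333750208965 0.013813771757285884 0.18362941006976286
side 0.173 201 [0.5599 0.1689 0.1777] -8.0 -0.02889850394088995 0.03288946615182349 -0.016784468727435095 0.013795408312374408 0.18362941006976286
pad 94 [0.4648012  0.19254847 0.07413079] [0.45215051 0.17476103 0.06653833] [0.51742425 0.21308773 0.08825181]
deck 4033 0.026032904608693674
```

Run:
```python
from h import *
from scipy.spatial.transform import Rotation as R
o=robot.get_obs();r=R.from_quat(o['tool_rot']);print(o['position'],r.as_matrix().round(3),o['time'],o['ft_force'])
c=np.cos(np.radians(13));s=np.sin(np.radians(13))
w=camera_info('wrist');print(r.inv().apply(w['world_from_camera'][:3,3]-o['position']),r.inv().as_matrix()@w['world_from_camera'][:3,:3])
for sg in(1,-1):
  G=np.array([[sg*-c,sg*0,0],[0,0,0],[0,0,0]])
  y=sg*np.array([s,c,0]);z=np.array([0,0,-1.]);x=np.cross(y,z);G=R.from_matrix(np.c_[x,y,z]);print(sg,(G*r.inv()).as_rotvec())
```

```text
[ 0.23912433 -0.57671091  0.21488043] [[ 0.924  0.383 -0.   ]
 [ 0.383 -0.924  0.002]
 [ 0.    -0.002 -1.   ]] 0.1 [ 0.20206183  0.27379368 -0.30280776]
[ 0.06550958  0.00062817 -0.16936349] [[-1.00882153e-03 -9.70900106e-01 -2.39482708e-01]
 [ 9.99999444e-01 -1.05281503e-03  5.57754353e-05]
 [-3.06283370e-04 -2.39482518e-01  9.70900628e-01]]
1 [-2.45052948e-04 -2.55629458e-03  2.52187984e+00]
-1 [-1.96199259e-03  1.88081637e-04 -6.19711610e-01]
```

```bash
python3 -m handwheel '{"hand":[0,0,0,0,0,0,0,0,0,0,0,0],"translation":[[30,60,80],[60,120,80],[180,376,80],[180,376,80],[180,376,80],[180,376,80],[180,376,80],[180,376,80],[180,376,80],[180,376,80],[180,376,80],[180,376,80]],"turn":[[0,0,0.125],[0,0,0.25],[0,0,0.375],[0,0,0.5],[0,0,0.625],[0,0,0.75],[0,0,0.875],[0,0,1.0],[0,0,1.125],[0,0,1.25],[0,0,1.26],[0,0,1.26]]}' 20
```

```text
time: 1.1
position: [0.42, -0.1973, 0.2959]
tool_rot: [0.675, 0.737, 0.001, -0.0]
ft_force: [0.4, 1.0, -0.3]
grip_width: 0.015
grip_force: 0.0
```

```bash
python3 -m handwheel '{"hand":[0,0,0,0,0,0,0,0,0,0,0,0],"translation":[[41,386,-46],[41,386,-46],[41,386,-46],[41,386,-46],[41,386,-46],[41,386,-46],[41,386,-46],[41,386,-46],[41,386,-46],[41,386,-46],[41,386,-46],[41,386,-46]],"turn":[[0,0,0.125],[0,0,0.25],[0,0,0.375],[0,0,0.5],[0,0,0.625],[0,0,0.75],[0,0,0.875],[0,0,1.0],[0,0,1.125],[0,0,1.26],[0,0,1.26],[0,0,1.26]]}'
python3 - <<'E'
from h import *
o=robot.get_obs();print(o['position'],o['q'],o['tool_rot'])
p,d,i=shot('wrist');save('w1',p);np.savez('/tmp/w1',p=p,d=d,M=i['world_from_camera'])
E
```

```text
time: 2.1
position: [0.4602, 0.1843, 0.2491]
tool_rot: [0.114, 0.993, -0.001, -0.0]
ft_force: [-0.0, 0.1, -0.1]
grip_width: 0.0006
grip_force: 0.0
[0.46020881 0.18434103 0.24913426] [ 1.55851431e-01  3.11237449e-01  1.70770250e+00 -1.16273213e-03
  1.12394908e+00 -1.18536954e+00] [ 1.14285816e-01  9.93447561e-01 -6.78334160e-04 -4.84470500e-04]
```

View pics/w1.png

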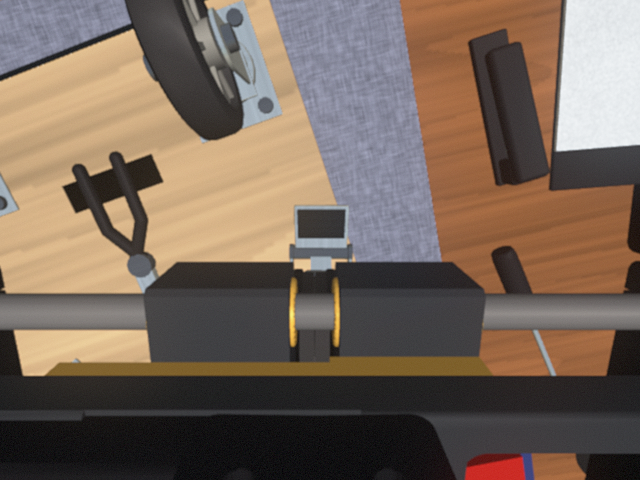

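Wrist view: the pad is at (320,224), square to the tool, and the fingers hang just beyond it. I measure the pad.

Run:
```python
from h import *
W=np.load('/tmp/w1.npz');i=camera_info('wrist');C=cloud(i,W['d'])
for u,v in((320,224),(297,210),(345,210),(300,240),(343,240),(320,207),(320,240)):print(u,v,C[v,u].round(4))
print(np.median(C[212:236,302:342].reshape(-1,3),0))
```

```text
320 224 [0.4684 0.1866 0.0752]
297 210 [0.451  0.1692 0.0751]
345 210 [0.4608 0.2116 0.0761]
300 240 [0.481  0.1643 0.0662]
343 240 [0.4906 0.2041 0.0652]
320 207 [0.453  0.1902 0.0756]
320 240 [0.4856 0.1828 0.0654]
[0.46836358 0.18815385 0.07432062]
```

```bash
python3 -m handwheel '{"hand":[0,0,0,0,0,0,0],"translation":[[0,0,-35],[0,0,-70],[0,0,-105],[0,0,-140],[0,0,-144],[0,0,-144],[0,0,-144]],"turn":[[-0.019,-0.083,0],[-0.038,-0.166,0],[-0.038,-0.166,0],[-0.038,-0.166,0],[-0.038,-0.166,0],[-0.038,-0.166,0],[-0.038,-0.166,0]]}'
```

```text
time: 2.73
position: [0.4618, 0.1837, 0.1069]
tool_rot: [0.115, 0.99, -0.009, 0.085]
ft_force: [0.1, 1.4, 1.4]
grip_width: 0.0005
grip_force: 0.0
```

Now press slowly, about 2–4 mm per row.

```bash
python3 -m handwheel '{"hand":[0,0,0,0,0,0,0,0,0,0],"translation":[[0,4,-4],[0,4,-8],[0,4,-12],[0,4,-15],[0,4,-18],[0,4,-21],[0,4,-24],[0,4,-26],[0,4,-28],[0,4,-28]],"turn":[[0,0,0],[0,0,0],[0,0,0],[0,0,0],[0,0,0],[0,0,0],[0,0,0],[0,0,0],[0,0,0],[0,0,0]]}'
```

```text
time: 3.57
position: [0.46, 0.1886, 0.0772]
tool_rot: [0.114, 0.99, -0.01, 0.084]
ft_force: [-0.0, 0.6, 0.1]
grip_width: 0.0004
grip_force: 0.0
```

```bash
python3 -m handwheel '{"hand":[0,0,0,0,0],"translation":[[0,0,-2],[0,0,-4],[0,0,-5],[0,0,-6],[0,0,-6]],"turn":[[0,0,0],[0,0,0],[0,0,0],[0,0,0],[0,0,0]]}'
python3 - <<'E'
from h import *
o=robot.get_obs();print(o['position'],o['ft_force'])
p,d,i=shot('wrist');save('w2',p[150:400,120:520]);C=cloud(i,d)
np.savez('/tmp/w2',p=p,d=d)
p,d,i=shot('side')
o=np.zeros((425,800,3),np.uint8);o[:340,:400]=cv2.resize(p[250:335,235:335],None,fx=4,fy=4,interpolation=2);o[:250,400:]=np.load('/tmp/w2.npz')['p'][150:400,120:520];save('p2',o)
E
```

```text
time: 3.98
position: [0.4602, 0.1886, 0.0716]
tool_rot: [0.114, 0.99, -0.009, 0.084]
ft_force: [0.1, 0.1, 0.1]
grip_width: 0.0004
grip_force: 0.0
[0.46016742 0.1885906  0.07155117] [0.05106893 0.08026556 0.08459364]
```

View pics/p2.png

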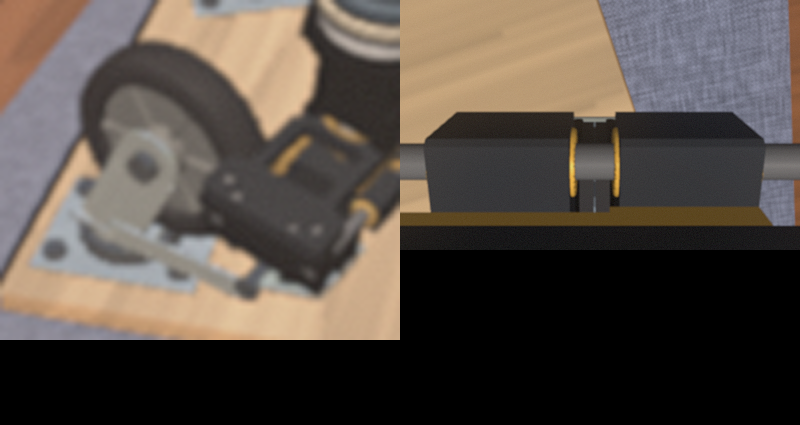

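The tips sit over the pad in both views; I keep going down until the stop pushes back.

```bash
python3 -m handwheel '{"hand":[0,0,0,0],"translation":[[0,0,-1],[0,0,-2],[0,0,-3],[0,0,-3]],"turn":[[0,0,0],[0,0,0],[0,0,0],[0,0,0]]}'
```

```text
time: 4.42
position: [0.46, 0.1888, 0.0693]
tool_rot: [0.114, 0.99, -0.009, 0.085]
ft_force: [-3.5, -0.1, 7.0]
grip_width: 0.0003
grip_force: 3.8
```

```bash
python3 -m handwheel '{"hand":[0,0,0,0],"translation":[[0,0,-1],[0,0,-2],[0,0,-2],[0,0,-2]],"turn":[[0,0,0],[0,0,0],[0,0,0],[0,0,0]]}'
```

```text
time: 4.75
position: [0.4592, 0.1888, 0.0671]
tool_rot: [0.114, 0.99, -0.009, 0.084]
ft_force: [-2.9, 2.0, 6.7]
grip_width: 0.0001
grip_force: 3.4
```

```bash
python3 -m handwheel '{"hand":[0,0,0,0,0],"translation":[[0,0,-1],[0,0,-2],[0,0,-3],[0,0,-3],[0,0,-3]],"turn":[[0,0,0],[0,0,0],[0,0,0],[0,0,0],[0,0,0]]}'
```

```text
time: 5.17
position: [0.4587, 0.1886, 0.0636]
tool_rot: [0.114, 0.99, -0.01, 0.083]
ft_force: [-4.0, 2.5, 4.2]
grip_width: 0.0007
grip_force: 2.3
```

The tip is lower than the pad should allow, so I lift and look.

```bash
python3 -m handwheel '{"hand":[0,0,0,0,0,0],"translation":[[0,0,10],[-5,0,40],[-5,0,80],[-5,0,115],[-5,0,115],[-5,0,115]],"turn":[[0,0,0],[0,0,0],[0,0,0],[0,0,0],[0,0,0],[0,0,0]]}'
python3 - <<'E'
from h import *
o=robot.get_obs();print(o['position'],o['ft_force'])
p,d,i=shot('wrist');q,e,j=shot('side');C=cloud(i,d)
np.savez('/tmp/w3',p=p,d=d,M=i['world_from_camera'])
o=np.zeros((600,800,3),np.uint8);o[:340,:400]=cv2.resize(q[250:335,235:335],None,fx=4,fy=4,interpolation=2);o[:,400:]=cv2.resize(p[:300,240:440],None,fx=2,fy=2);save('p3',o)
E
```

```text
time: 5.67
position: [0.4577, 0.1889, 0.1812]
tool_rot: [0.114, 0.99, -0.008, 0.088]
ft_force: [0.0, 0.8, 0.4]
grip_width: 0.0006
grip_force: 0.0
[0.45773858 0.18889414 0.18119263] [0.04123836 0.78051283 0.35375579]
```

View pics/p3.png

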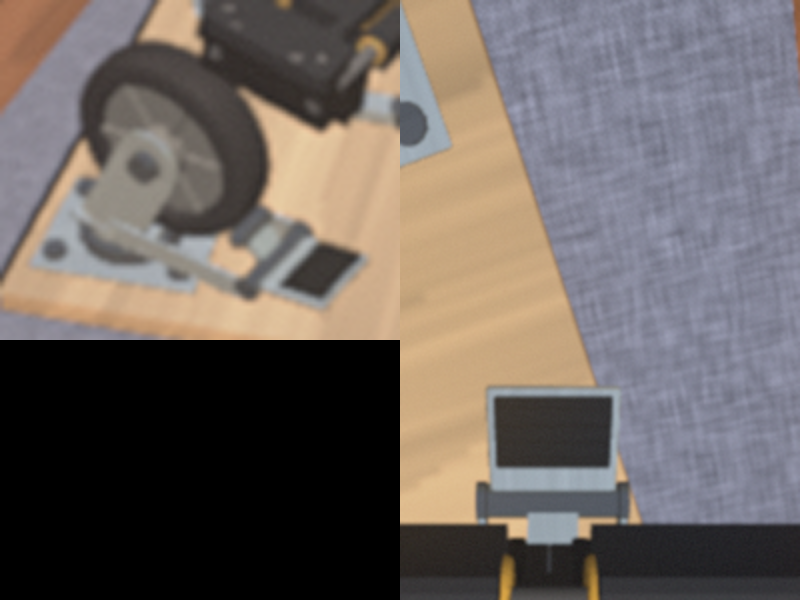

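The pad now looks flatter; I check its tilt and height from the depth.

Run:
```python
from h import *
W=np.load('/tmp/w3.npz');i=camera_info('wrist');i['world_from_camera']=W['M'];C=cloud(i,W['d'])
c=np.array([.566,.1645]);u=np.array([-.974,.225])
for v in range(190,256,5):
  m=np.median(C[v,295:340],0);print(v,m.round(4),round(float((m[:2]-c)@u),4))
```

```text
190 [0.4594 0.1912 0.0264] 0.1098
195 [0.4512 0.1927 0.0667] 0.1182
200 [0.4537 0.1927 0.0699] 0.1157
205 [0.4573 0.1913 0.0708] 0.1119
210 [0.4615 0.1903 0.0689] 0.1075
215 [0.4649 0.1894 0.0697] 0.1041
220 [0.4699 0.1883 0.0679] 0.0989
225 [0.474  0.1882 0.0675] 0.0949
230 [0.4777 0.1866 0.0682] 0.091
235 [0.484  0.1853 0.063 ] 0.0845
240 [0.4884 0.1842 0.0623] 0.08
245 [0.4928 0.1832 0.0618] 0.0755
250 [0.4958 0.1832 0.065 ] 0.0725
255 [0.4998 0.1815 0.0655] 0.0683
```

Run:
```python
from h import *
from scipy.spatial.transform import Rotation as R
o=robot.get_obs();r=R.from_quat(o['tool_rot']);i=camera_info('wrist');W=np.load('/tmp/w3.npz');print(W['M']-i['world_from_camera'])
C=cloud(i,W['d']);t=r.inv().apply(C.reshape(-1,3)-o['position']).reshape(480,640,3)
for v in(256,262,266,270,275,280,285,290,300,320,340,370):print(v,[t[v,u].round(3).tolist() for u in(250,305,314,325)])
f=240/np.tan(np.radians(i['vertical_fov'])/2);M=np.linalg.inv(i['world_from_camera'])
for z in(0,.019):
 for x in(0,.0095,-.0095):
  q=M@np.append(o['position']+r.apply([x,0,z]),1);print(x,z,f*q[0]/q[2]+i['cx'],f*q[1]/q[2]+i['cy'])
```

```text
[[-2.33214133e-04 -3.06523695e-03  7.06946024e-03  1.47641259e-03]
 [ 4.90400578e-05 -4.10978948e-04  1.47644425e-03  3.10564161e-04]
 [ 3.23162137e-03  6.54560918e-03  2.89614595e-03  2.23711900e-03]
 [ 0.00000000e+00  0.00000000e+00  0.00000000e+00  0.00000000e+00]]
256 [[-0.035, -0.059, 0.164], [-0.022, -0.008, 0.121], [-0.022, -0.0, 0.122], [-0.022, 0.008, 0.121]]
262 [[0.037, -0.016, -0.081], [-0.026, -0.008, 0.117], [-0.027, -0.0, 0.119], [-0.026, 0.008, 0.118]]
266 [[0.037, -0.015, -0.085], [-0.029, -0.008, 0.116], [-0.029, -0.0, 0.117], [-0.029, 0.008, 0.117]]
270 [[0.037, -0.014, -0.089], [-0.032, -0.008, 0.114], [-0.032, -0.0, 0.115], [-0.032, 0.008, 0.115]]
275 [[0.037, -0.014, -0.092], [0.008, -0.004, -0.011], [-0.034, -0.0, 0.11], [0.009, 0.004, -0.012]]
280 [[0.037, -0.013, -0.096], [0.009, -0.004, -0.018], [-0.037, -0.0, 0.107], [0.008, 0.004, -0.017]]
285 [[0.037, -0.013, -0.097], [0.009, -0.004, -0.024], [-0.042, -0.001, 0.108], [0.008, 0.004, -0.023]]
290 [[0.037, -0.013, -0.1], [0.009, -0.004, -0.029], [0.0, -0.0, -0.008], [0.009, 0.004, -0.029]]
300 [[0.035, -0.013, -0.101], [0.032, -0.002, -0.094], [0.032, -0.0, -0.093], [0.032, 0.002, -0.093]]
320 [[0.03, -0.013, -0.1], [0.028, -0.002, -0.095], [0.028, -0.0, -0.094], [0.028, 0.002, -0.095]]
340 [[0.027, -0.013, -0.102], [0.002, -0.003, -0.057], [-0.051, -0.0, 0.041], [0.002, 0.003, -0.056]]
370 [[0.023, -0.012, -0.105], [0.022, -0.002, -0.104], [0.023, -0.0, -0.105], [0.023, 0.002, -0.106]]
0 0 314.81763490171005 284.27205722857497
0.0095 0 314.8073933324747 264.96881579919716
-0.0095 0 314.827620048653 303.09199563018376
0 0.019 314.7668785651548 271.16803619960723
0.0095 0.019 314.7570112649991 253.53046947916286
-0.0095 0.019 314.7765215534539 288.40465075749984
```

Good catch from the geometry: the wrist depth puts the body front at tool z ≈ -81 mm and the tips at -11 mm (given: -51 and +19). So the real gripper is 30 mm further back than the reported TCP, which agrees with the late contact. I press again allowing for this.

```bash
python3 -m handwheel '{"hand":[0,0,0,0,0,0,0,0,0,0,0,0],"translation":[[7,0,-35],[7,0,-70],[7,0,-105],[7,0,-112],[7,0,-115],[7,0,-118],[7,0,-121],[7,0,-124],[7,0,-127],[7,0,-129],[7,0,-131],[7,0,-131]],"turn":[[0,0,0],[0,0,0],[0,0,0],[0,0,0],[0,0,0],[0,0,0],[0,0,0],[0,0,0],[0,0,0],[0,0,0],[0,0,0],[0,0,0]]}'
```

```text
time: 6.77
position: [0.4607, 0.1883, 0.0491]
tool_rot: [0.114, 0.99, -0.01, 0.084]
ft_force: [-3.2, -0.4, 4.1]
grip_width: 0.0005
grip_force: 1.9
```

```bash
python3 -m handwheel '{"hand":[0,0,0,0,0,0],"translation":[[1,0,-2],[1,0,-3],[1,0,-4],[1,0,-5],[1,0,-6],[1,0,-6]],"turn":[[0,0,0],[0,0,0],[0,0,0],[0,0,0],[0,0,0],[0,0,0]]}'
```

```text
time: 7.27
position: [0.4614, 0.1888, 0.0464]
tool_rot: [0.113, 0.99, -0.009, 0.086]
ft_force: [-14.5, 1.5, 36.0]
grip_width: 0.0007
grip_force: 19.2
```

Firm stop at 36 N, so the pedal is fully down. I go up and over beyond the wheel to look at it with the wrist camera.

```bash
python3 -m handwheel '{"hand":[0,0,0,0,0,1,1,1,1,1,1,1],"translation":[[-2,0,20],[-4,0,50],[-4,0,90],[-4,0,130],[-4,0,170],[30,-7,205],[70,-17,205],[110,-26,205],[150,-35,205],[190,-44,205],[190,-44,205],[190,-44,205]],"turn":[[0,0,0],[0,0,0],[0,0,0],[0,0,0],[0,0,0],[0.02,0.083,0],[0.038,0.166,0],[0.038,0.166,0],[0.038,0.166,0],[0.038,0.166,0],[0.038,0.166,0],[0.038,0.166,0]]}'
python3 - <<'E'
from h import *
p,d,i=shot('wrist');np.savez('/tmp/w4',p=p,d=d,M=i['world_from_camera']);save('w4',p);C=cloud(i,d)
k=C[(C[...,2]>.150)&(C[...,2]<.190)&(C[...,0]>.48)&(C[...,0]<.66)&(C[...,1]>.1)&(C[...,1]<.23)]
k=k[k[:,2]>.165];m=k.mean(0);w,V=np.linalg.eigh(np.cov((k-m)[:,:2].T));a=V[:,1]*np.sign(V[0,1]);t=(k-m)[:,:2]@[-a[1],a[0]];s=(k-m)[:,:2]@a
print(len(k),m,np.degrees(np.arctan2(a[1],a[0])),np.percentile(s,[1,99]),np.percentile(t,[1,99]),k[:,2].max())
print(robot.get_obs()['position'])
E
```

```text
time: 8.27
position: [0.6567, 0.1433, 0.248]
tool_rot: [0.115, 0.993, 0.0, 0.003]
ft_force: [-0.1, 0.0, 0.2]
grip_width: 0.0391
grip_force: 0.0
7152 [0.56664734 0.165454   0.17586724] -13.364139344829143 [-0.03984111  0.04047957] [-0.01543467  0.01543517] 0.18340392425022886
[0.65402537 0.14418935 0.24762872]
```

View pics/w4.png

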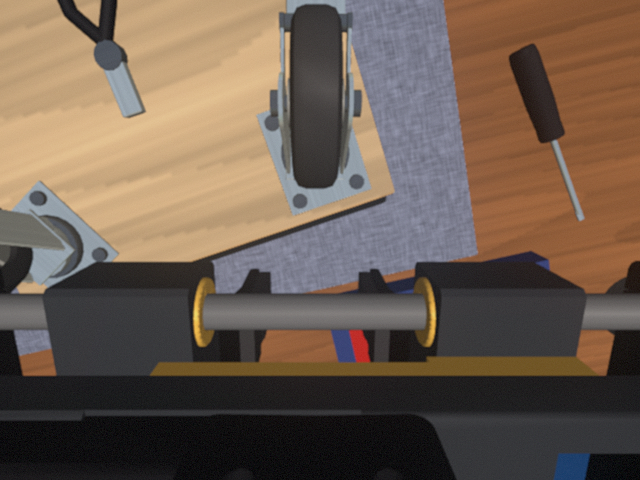

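The wheel reads centre (0.567, 0.1655), yaw -13.4°, with no nail on the upper part, so it must be in the lower half. I turn it negative (away from the brake shoe), regrasping after each stroke, and begin with the tool tilted +0.7.

```bash
python3 -m handwheel '{"hand":[1,1,1,1,1,1,1,1,1,1],"translation":[[-6,1,-10],[-12,3,-22],[-18,5,-33],[-24,6,-45],[-30,8,-56],[-36,9,-67],[-36,9,-67],[-36,9,-67],[-36,9,-67],[-36,9,-67]],"turn":[[0.027,0.113,0],[0.054,0.227,0],[0.081,0.34,0],[0.108,0.454,0],[0.135,0.568,0],[0.162,0.681,0],[0.162,0.681,0],[0.162,0.681,0],[0.162,0.681,0],[0.162,0.681,0]]}'
```

```text
time: 9.15
position: [0.6174, 0.1545, 0.1835]
tool_rot: [0.107, 0.934, 0.041, -0.337]
ft_force: [-0.9, -0.2, 0.6]
grip_width: 0.087
grip_force: 0.0
```

```bash
python3 -m handwheel '{"hand":[1,1,1,1,0,0,0,0,0,0,0,0],"translation":[[-19,4,-24],[-37,8,-48],[-37,8,-48],[-37,8,-48],[-37,8,-48],[-37,8,-48],[-37,8,-48],[-37,8,-48],[-37,8,-48],[-37,8,-48],[-37,8,-48],[-37,8,-48]],"turn":[[0,0,0],[0,0,0],[0,0,0],[0,0,0],[0,0,0],[0,0,0],[0,0,0],[0,0,0],[0,0,0],[0,0,0],[0,0,0],[0,0,0]]}' 20
```

```text
time: 10.15
position: [0.5803, 0.1616, 0.1316]
tool_rot: [0.107, 0.933, 0.041, -0.341]
ft_force: [0.5, -1.1, -0.1]
grip_width: 0.0416
grip_force: 0.0
```

```bash
python3 -m handwheel '{"hand":[0,0,0,0],"translation":[[0,0,3],[0,0,3],[0,0,3],[0,0,3]],"turn":[[0,0,0],[0,0,0],[0,0,0],[0,0,0]]}' 20
```

```text
time: 10.48
position: [0.5802, 0.1622, 0.1349]
tool_rot: [0.107, 0.933, 0.041, -0.34]
ft_force: [0.5, 2.9, -0.4]
grip_width: 0.0319
grip_force: 20.0
```

```bash
python3 -m handwheel '{"hand":[0,0,0,0,0,0,0,0,0,0,0,0],"translation":[[-2,0.5,1.5],[-4.2,1,2.8],[-6.4,1.5,3.8],[-8.9,2.1,4.6],[-11.3,2.7,5],[-13.8,3.3,5.2],[-16.2,3.9,5],[-18.8,4.5,4.6],[-21.1,5,3.8],[-23.4,5.6,2.8],[-25.6,6.1,1.5],[-27.6,6.5,0]],"turn":[[-0.027,-0.1135,0],[-0.054,-0.227,0],[-0.081,-0.34,0],[-0.108,-0.454,0],[-0.135,-0.568,0],[-0.162,-0.681,0],[-0.189,-0.795,0],[-0.216,-0.908,0],[-0.243,-1.022,0],[-0.27,-1.135,0],[-0.296,-1.249,0],[-0.323,-1.362,0]]}' 20
```

```text
time: 11.48
position: [0.5587, 0.1631, 0.1389]
tool_rot: [0.114, 0.961, -0.041, 0.25]
ft_force: [-6.2, 19.1, 9.8]
grip_width: 0.0331
grip_force: 20.6
```

```bash
python3 -m handwheel '{"hand":[0,0,0],"translation":[[0,0,0],[0,0,0],[0,0,0]],"turn":[[0,0,0],[0,0,0],[0,0,0]]}'
```

```text
time: 11.73
position: [0.5589, 0.163, 0.139]
tool_rot: [0.114, 0.961, -0.042, 0.249]
ft_force: [-8.4, 18.7, 7.8]
grip_width: 0.0329
grip_force: 20.6
```

Run:
```python
from h import *
from scipy.spatial.transform import Rotation as R
o=robot.get_obs();print({k:np.round(v,3) for k,v in o.items()});m=R.from_quat(o['tool_rot']).as_matrix();print(m.round(3))
print('yaw of tool y',np.degrees(np.arctan2(m[0,1],m[1,1])))
```

```text
{'time': np.float64(11.733), 'q': array([ 0.219,  0.511,  1.945, -0.818,  0.328, -0.381]), 'joint_velocities': array([ 0.001,  0.   ,  0.001,  0.004, -0.002,  0.   ]), 'joint_torque': array([-12.247, -31.803, -10.774,  -1.317,   3.404,   0.538]), 'position': array([0.559, 0.163, 0.139]), 'tool_rot': array([ 0.114,  0.961, -0.042,  0.249]), 'ft_force': array([-8.366, 18.741,  7.771]), 'moment': array([2.907, 0.92 , 2.004]), 'grip_force': np.float64(20.605), 'grip_width': np.float64(0.033)}
[[-0.85   0.239  0.469]
 [ 0.198  0.971 -0.136]
 [-0.488 -0.023 -0.872]]
yaw of tool y 13.83222071384288
```

The wrist is close to its singularity (q5 ≈ 0.33), so negative tilts beyond about -0.3 are poor here. I release, back off and look; later strokes run from +0.8 to -0.25.

```bash
python3 -m handwheel '{"hand":[1,1,1,1,1,1,1,1,1,1],"translation":[[0,0,0],[0,0,0],[0,0,0],[0,0,0],[0,0,0],[0,0,0],[-10,3,20],[-20,6,38],[-25,8,55],[-25,8,60]],"turn":[[0,0,0],[0,0,0],[0,0,0],[0,0,0],[0,0,0],[0,0,0],[0,0,0],[0,0,0],[0.027,0.113,0],[0.027,0.113,0]]}'
```

```text
time: 12.57
position: [0.5305, 0.1642, 0.1965]
tool_rot: [0.118, 0.975, -0.042, 0.186]
ft_force: [1.1, -1.2, 0.2]
grip_width: 0.085
grip_force: 0.0
```

```bash
python3 -m handwheel '{"hand":[1,1,1,1,1,1,1,1],"translation":[[10,0,30],[45,-8,50],[85,-17,50],[115,-25,50],[117,-25,50],[117,-25,50],[117,-25,50],[117,-25,50]],"turn":[[0.027,0.113,0],[0.054,0.227,0],[0.081,0.34,0],[0.095,0.4,0],[0.095,0.4,0],[0.095,0.4,0],[0.095,0.4,0],[0.095,0.4,0]]}'
cat >> h.py <<'E'
def look(n):
    p,d,i=shot('wrist');np.savez('/tmp/'+n,p=p,d=d,M=i['world_from_camera']);C=cloud(i,d)
    k=C[(C[...,2]>.150)&(C[...,2]<.190)&(C[...,0]>.48)&(C[...,0]<.66)&(C[...,1]>.1)&(C[...,1]<.23)]
    k=k[k[:,2]>.165];m=k.mean(0);w,V=np.linalg.eigh(np.cov((k-m)[:,:2].T));a=V[:,1]*np.sign(V[0,1]);t=(k-m)[:,:2]@[-a[1],a[0]];s=(k-m)[:,:2]@a
    print(len(k),m,np.degrees(np.arctan2(a[1],a[0])),np.percentile(s,[1,99]),np.percentile(t,[1,99]),k[:,2].max())
    o=robot.get_obs();print(o['time'],o['position'],o['tool_rot'],o['q'][4])
    return p,d,C,m,a
E
python3 - <<'E'
from h import *
p,*_=look('w5');q,_,_=shot('side')
o=np.zeros((600,800,3),np.uint8);o[:340,:400]=cv2.resize(q[250:335,235:335],None,fx=4,fy=4,interpolation=2);o[:,400:]=cv2.resize(p[:300,220:420],None,fx=2,fy=2);save('p5',o)
E
```

```text
time: 13.23
position: [0.6476, 0.1392, 0.2461]
tool_rot: [0.117, 0.993, -0.019, -0.016]
ft_force: [-1.0, 0.8, -0.2]
grip_width: 0.0871
grip_force: 0.0
6883 [0.56609381 0.1625101  0.17585901] -8.837314399312037 [-0.04005228  0.04058375] [-0.01555239  0.01544343] 0.18357657627093038
13.2833 [0.64730779 0.13963413 0.24664874] [ 0.11640631  0.99290796 -0.01861795 -0.0153861 ] 1.3474955341723929
```

View pics/p5.png

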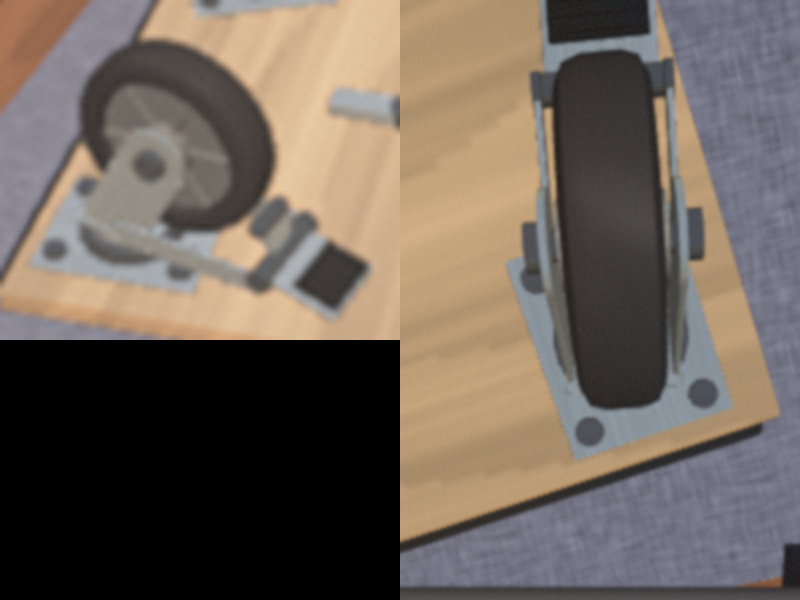

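The pedal is fully down with its shoe clear of the tyre. The fork swivelled a little (yaw now -8.8°), and no nail is showing on top yet. I write a helper that gives the stroke rows.

```bash
cat >> h.py <<'E'
from scipy.spatial.transform import Rotation as R
def plan(xy,yaw,steps,base=None):
    # steps: (phi, TCP radius); shifts/turns from the base step, or from the present pose
    g=np.radians(yaw);u=np.array([np.cos(g),np.sin(g),0]);y=np.array([-np.sin(g),np.cos(g),0]);c=np.array([*xy,.118])
    def pose(f,r):
        n=np.sin(f)*u+np.cos(f)*np.array([0,0,1]);z=-n;return c+r*n,R.from_matrix(np.c_[np.cross(y,z),y,z])
    o=robot.get_obs();p0,r0=(o['position'],R.from_quat(o['tool_rot'])) if base is None else pose(*base)
    for f,r in steps:
        p,q=pose(f,r);print(round(f,3),((p-p0)*1000).round(1).tolist(),(q*r0.inv()).as_rotvec().round(3).tolist())
E
python3 - <<'E'
from h import *
plan((.566,.1625),-8.84,[(.4,.1),(.8,.085),(.8,.023)])
print();plan((.566,.1625),-8.84,[(.8-k*.105,.023) for k in range(1,11)],(.8,.023))
E
```

```text
0.4 [-43.0, 16.6, -37.1] [0.111, 0.36, 0.07]
0.8 [-21.2, 13.2, -69.9] [0.186, 0.753, 0.059]
0.8 [-65.1, 20.1, -113.1] [0.186, 0.753, 0.059]

0.695 [-1.7, 0.3, 1.6] [-0.016, -0.104, 0.0]
0.59 [-3.7, 0.6, 3.1] [-0.032, -0.208, 0.0]
0.485 [-5.7, 0.9, 4.3] [-0.048, -0.311, 0.0]
0.38 [-7.9, 1.2, 5.3] [-0.065, -0.415, 0.0]
0.275 [-10.1, 1.6, 6.1] [-0.081, -0.519, 0.0]
0.17 [-12.5, 1.9, 6.6] [-0.097, -0.623, -0.0]
0.065 [-14.8, 2.3, 6.9] [-0.113, -0.726, 0.0]
-0.04 [-17.2, 2.7, 7.0] [-0.129, -0.83, -0.0]
-0.145 [-19.6, 3.0, 6.7] [-0.145, -0.934, 0.0]
-0.25 [-21.9, 3.4, 6.3] [-0.161, -1.038, 0.0]
```

```bash
python3 -m handwheel '{"hand":[1,1,1,1,1,1,1,1,1,1,1,1],"translation":[[-3,2,-10],[-6,4,-20],[-9,6,-30],[-12,8,-40],[-15,10,-50],[-18,12,-60],[-21,13,-70],[-35,15,-84],[-50,18,-98],[-65,20,-113],[-65,20,-113],[-65,20,-113]],"turn":[[0.03,0.11,0.01],[0.06,0.22,0.02],[0.08,0.33,0.03],[0.11,0.44,0.04],[0.14,0.55,0.05],[0.165,0.66,0.055],[0.186,0.753,0.059],[0.186,0.753,0.059],[0.186,0.753,0.059],[0.186,0.753,0.059],[0.186,0.753,0.059],[0.186,0.753,0.059]]}'
```

```text
time: 14.33
position: [0.5832, 0.1601, 0.1348]
tool_rot: [0.071, 0.918, 0.029, -0.388]
ft_force: [0.6, 0.6, -0.7]
grip_width: 0.0871
grip_force: 0.0
```

```bash
python3 -m handwheel '{"hand":[0,0,0,0,0,0,0,0,0,0,0],"translation":[[0,0,0],[0,0,0],[0,0,0],[0,0,0],[0,0,0],[0,0,0],[0,0,0],[0,0,0],[0,0,0],[0,0,0],[0,0,0]],"turn":[[0,0,0],[0,0,0],[0,0,0],[0,0,0],[0,0,0],[0,0,0],[0,0,0],[0,0,0],[0,0,0],[0,0,0],[0,0,0]]}' 20; python3 -c "
from h import *
plan((.566,.1625),-8.84,[(.8,.023)])"
```

```text
time: 15.25
position: [0.5847, 0.1596, 0.1339]
tool_rot: [0.071, 0.919, 0.03, -0.387]
ft_force: [0.2, 1.6, -0.2]
grip_width: 0.0318
grip_force: 20.0
0.8 [-2.4, 0.3, 0.1] [0.0, 0.002, 0.001]
```

Gripped cleanly with almost no side force. Stroke:

```bash
python3 -m handwheel '{"hand":[0,0,0,0,0,0,0,0,0,0,0,0],"translation":[[-1.7,0.3,1.6],[-3.7,0.6,3.1],[-5.7,0.9,4.3],[-7.9,1.2,5.3],[-10.1,1.6,6.1],[-12.5,1.9,6.6],[-14.8,2.3,6.9],[-17.2,2.7,7],[-19.6,3,6.7],[-21.9,3.4,6.3],[-21.9,3.4,6.3],[-21.9,3.4,6.3]],"turn":[[-0.016,-0.104,0],[-0.032,-0.208,0],[-0.048,-0.311,0],[-0.065,-0.415,0],[-0.081,-0.519,0],[-0.097,-0.623,0],[-0.113,-0.726,0],[-0.129,-0.83,0],[-0.145,-0.934,0],[-0.161,-1.038,0],[-0.161,-1.038,0],[-0.161,-1.038,0]]}'
```

```text
time: 16.25
position: [0.5589, 0.1635, 0.1403]
tool_rot: [0.077, 0.99, -0.01, 0.121]
ft_force: [-8.4, 5.7, 8.7]
grip_width: 0.0324
grip_force: 20.0
```

```bash
python3 -m handwheel '{"hand":[1,1,1,1,1,1,1,1,1,1,1,1],"translation":[[0,0,0],[0,0,0],[0,0,0],[0,0,0],[0,0,0],[-5,1,20],[-10,2,40],[-15,3,60],[0,0,85],[35,-8,107],[70,-15,107],[88,-19,107]],"turn":[[0,0,0],[0,0,0],[0,0,0],[0,0,0],[0,0,0],[0,0,0],[0,0,0],[0.02,0.12,0],[0.038,0.24,0],[0.038,0.24,0],[0.038,0.24,0],[0.038,0.24,0]]}'
```

```text
time: 17.25
position: [0.6578, 0.1419, 0.2507]
tool_rot: [0.078, 0.997, 0.001, 0.01]
ft_force: [1.3, -0.1, -1.1]
grip_width: 0.0868
grip_force: 0.0
```

```bash
python3 -m handwheel '{"hand":[1,1],"translation":[[0,0,0],[0,0,0]],"turn":[[0,0,0],[0,0,0]]}'
python3 - <<'E'
from h import *
p,d,C,m,a=look('w6')
c=np.array([m[0],m[1],.118]);u=np.array([a[0],a[1],0]);y=np.array([-a[1],a[0],0])
# mean colour and radius of tread centre by angle
q=(C-c);s=q@u;t=q@y;z=q[...,2];r=np.hypot(s,z);f=np.degrees(np.arctan2(s,z))
k=(abs(t)<.008)&(r>.055)&(r<.075)
for lo in range(-90,90,10):
  j=k&(f>=lo)&(f<lo+10)
  if j.sum()>5:print(lo,j.sum(),p[j].mean(0).round(),p[j].max(),(np.median(r[j])*1000).round(1),(np.percentile(r[j],95)*1000).round(1))
E
```

```text
time: 17.42
position: [0.651, 0.1429, 0.2463]
tool_rot: [0.078, 0.997, 0.0, 0.004]
ft_force: [-0.8, 0.5, 0.4]
grip_width: 0.087
grip_force: 0.0
7415 [0.56709849 0.16203375 0.17568196] -8.681513278274558 [-0.041184    0.04376515] [-0.01544054  0.01574172] 0.1837660597503642
17.4667 [0.64966982 0.14343105 0.24616079] [7.78118500e-02 9.96963984e-01 1.44094241e-04 2.84779939e-03] 1.2894073103405437
-70 82 [51. 48. 48.] 91 63.4 63.7
-60 178 [51. 47. 46.] 56 63.5 63.9
-50 296 [55. 51. 50.] 62 63.6 64.3
-40 370 [58. 54. 53.] 63 63.6 64.4
-30 479 [61. 57. 56.] 67 63.6 64.6
-20 535 [68. 64. 62.] 77 63.5 64.6
-10 568 [74. 70. 69.] 80 63.4 64.4
0 543 [67. 63. 62.] 78 63.3 64.3
10 493 [61. 58. 56.] 66 63.1 64.3
20 420 [58. 55. 54.] 64 62.9 64.0
30 423 [112. 118. 116.] 164 64.2 66.2
40 269 [132. 132. 124.] 147 65.6 66.3
50 77 [89. 88. 83.] 122 65.1 66.0
60 100 [45. 42. 41.] 65 62.0 62.5
70 42 [86. 90. 94.] 129 61.9 62.3
```

The nail is now visible, at about +42° on the far side. I measure it precisely with a circle fit.

```bash
cat >> h.py <<'E'
def nail(C,p,m,a):
    from scipy.optimize import least_squares
    u=np.array([a[0],a[1],0]);y=np.array([-a[1],a[0],0]);q=C-np.array([m[0],m[1],.118]);s=q@u;t=q@y;z=q[...,2]
    k=(abs(t)<.013)&(np.hypot(s,z)<.072)&(np.hypot(s,z)>.055)&(z>.02);b=k&(p.min(-1)>85);w=k&(p.max(-1)<82)
    S=least_squares(lambda c:np.hypot(s[w]-c[0],z[w]-c[1])-.0625,[0,0],loss='soft_l1',f_scale=.001).x
    f=np.degrees(np.arctan2(s-S[0],z-S[1]));B=b&(np.hypot(s-S[0],z-S[1])>.0632)
    print('axle',(m[:2]+S[0]*u[:2]).round(4),'z',.118+S[1],'n',B.sum(),'angle pct',np.percentile(f[B],[1,5,50,95,99]).round(1),'t',np.percentile(t[B],[1,50,99]).round(4))
E
python3 - <<'E'
from h import *
W=np.load('/tmp/w6.npz');i=camera_info('wrist');i['world_from_camera']=W['M'];C=cloud(i,W['d'])
g=np.radians(-8.68);nail(C,W['p'],[.5665,.162],[np.cos(g),np.sin(g)])
E
```

```text
axle [0.5663 0.162 ] z 0.11835953447762974 n 732 angle pct [34.2 35.2 42.  50.8 52.6] t [-0.0109  0.0002  0.0116]
```

The nail's centre is at about +43.4°, so I turn -0.757 rad: grip at φ=0.6 and end at -0.157.

Run:
```python
from h import *
A=(.5663,.162),-8.7
plan(*A,[(.6,.085),(.6,.023)])
print();plan(*A,[(.6-k*.757/8,.023) for k in range(1,9)],(.6,.023))
```

```text
0.6 [-35.9, 11.3, -58.0] [0.092, 0.599, 0.004]
0.6 [-70.5, 16.6, -109.2] [0.092, 0.599, 0.004]

0.505 [-1.8, 0.3, 1.1] [-0.014, -0.094, -0.0]
0.411 [-3.8, 0.6, 2.1] [-0.029, -0.187, -0.0]
0.316 [-5.8, 0.9, 2.9] [-0.043, -0.281, -0.0]
0.221 [-7.8, 1.2, 3.5] [-0.057, -0.374, -0.0]
0.127 [-10.0, 1.5, 3.8] [-0.072, -0.468, 0.0]
0.032 [-12.1, 1.9, 4.0] [-0.086, -0.561, -0.0]
-0.062 [-14.3, 2.2, 4.0] [-0.1, -0.655, -0.0]
-0.157 [-16.4, 2.5, 3.7] [-0.115, -0.748, -0.0]
```

```bash
python3 -m handwheel '{"hand":[1,1,1,1,1,1,1,1,1,1,1],"translation":[[-6,2,-10],[-12,4,-20],[-18,6,-30],[-24,8,-40],[-30,10,-50],[-36,11,-58],[-47,13,-75],[-59,15,-92],[-71,17,-109],[-71,17,-109],[-71,17,-109]],"turn":[[0.015,0.1,0.001],[0.03,0.2,0.002],[0.046,0.3,0.002],[0.061,0.4,0.003],[0.077,0.5,0.004],[0.092,0.599,0.004],[0.092,0.599,0.004],[0.092,0.599,0.004],[0.092,0.599,0.004],[0.092,0.599,0.004],[0.092,0.599,0.004]]}' && python3 -m handwheel '{"hand":[0,0,0,0,0,0,0,0,0,0,0],"translation":[[0,0,0],[0,0,0],[0,0,0],[0,0,0],[0,0,0],[0,0,0],[0,0,0],[0,0,0],[0,0,0],[0,0,0],[0,0,0]],"turn":[[0,0,0],[0,0,0],[0,0,0],[0,0,0],[0,0,0],[0,0,0],[0,0,0],[0,0,0],[0,0,0],[0,0,0],[0,0,0]]}' 20; python3 -c "
from h import *
plan((.5663,.162),-8.7,[(.6,.023)])"
```

```text
time: 18.38
position: [0.5777, 0.1612, 0.1381]
tool_rot: [0.072, 0.952, 0.022, -0.295]
ft_force: [0.9, 0.3, 0.2]
grip_width: 0.0869
grip_force: 0.0
time: 19.3
position: [0.5797, 0.1604, 0.1383]
tool_rot: [0.072, 0.953, 0.022, -0.293]
ft_force: [-0.3, -0.5, -0.5]
grip_width: 0.0317
grip_force: 20.0
0.6 [-0.5, -0.4, -1.3] [0.0, 0.003, -0.0]
```

```bash
python3 -m handwheel '{"hand":[0,0,0,0,0,0,0,0,0,0,0,0],"translation":[[-1.8,0.3,1.1],[-3.8,0.6,2.1],[-5.8,0.9,2.9],[-7.8,1.2,3.5],[-10,1.5,3.8],[-12.1,1.9,4],[-14.3,2.2,4],[-16.4,2.5,3.7],[-16.4,2.5,3.7],[-16.4,2.5,3.7],[-16.4,2.5,3.7],[-16.4,2.5,3.7]],"turn":[[-0.014,-0.094,0],[-0.029,-0.187,0],[-0.043,-0.281,0],[-0.057,-0.374,0],[-0.072,-0.468,0],[-0.086,-0.561,0],[-0.1,-0.655,0],[-0.115,-0.748,0],[-0.115,-0.748,0],[-0.115,-0.748,0],[-0.115,-0.748,0],[-0.115,-0.748,0]]}' && python3 -m handwheel '{"hand":[1,1,1,1,1,1,1,1,1,1,1,1],"translation":[[0,0,0],[0,0,0],[0,0,0],[0,0,0],[0,0,0],[-3,0,20],[-6,1,40],[-9,2,60],[0,0,85],[35,-8,107],[70,-15,107],[88,-19,107]],"turn":[[0,0,0],[0,0,0],[0,0,0],[0,0,0],[0,0,0],[0,0,0],[0,0,0],[0.02,0.12,0],[0.024,0.155,0],[0.024,0.155,0],[0.024,0.155,0],[0.024,0.155,0]]}' && python3 -m handwheel '{"hand":[1,1,1],"translation":[[0,0,0],[0,0,0],[0,0,0]],"turn":[[0,0,0],[0,0,0],[0,0,0]]}'
python3 - <<'E'
from h import *
p,d,C,m,a=look('w7');nail(C,p,m,a)
E
```

```text
time: 20.3
position: [0.5602, 0.1633, 0.1415]
tool_rot: [0.076, 0.994, -0.006, 0.074]
ft_force: [-7.7, 0.4, 6.6]
grip_width: 0.0315
grip_force: 20.0
time: 21.3
position: [0.6568, 0.143, 0.2518]
tool_rot: [0.076, 0.997, 0.0, 0.006]
ft_force: [0.4, -0.6, -0.5]
grip_width: 0.0869
grip_force: 0.0
time: 21.55
position: [0.6499, 0.1443, 0.2482]
tool_rot: [0.076, 0.997, -0.0, -0.0]
ft_force: [-0.8, -0.0, -0.7]
grip_width: 0.0874
grip_force: 0.0
6996 [0.56579295 0.16220588 0.17645189] -8.533916595833626 [-0.03989059  0.04081425] [-0.0155139   0.01562573] 0.18647136599685105
21.6 [0.64964503 0.14453196 0.24837515] [ 7.54647640e-02  9.97148449e-01 -1.70848328e-04  1.02305722e-04] 1.3020581234201873
axle [0.5663 0.1621] z 0.11829561625854323 n 1460 angle pct [-9.7 -8.2  0.5  9.2 10.8] t [-0.0112  0.0001  0.0115]
```

Angle is about 0.5°, so the nail is at the top. One final look for pedal and nail.

Run:
```python
from h import *
W=np.load('/tmp/w7.npz');p=W['p'];q,e,j=shot('side')
o=np.zeros((600,800,3),np.uint8);o[:340,:400]=cv2.resize(q[250:335,235:335],None,fx=4,fy=4,interpolation=2);o[:,400:]=cv2.resize(p[:300,220:420],None,fx=2,fy=2);save('p7',o)
```

```text
(no output)
```

View pics/p7.png

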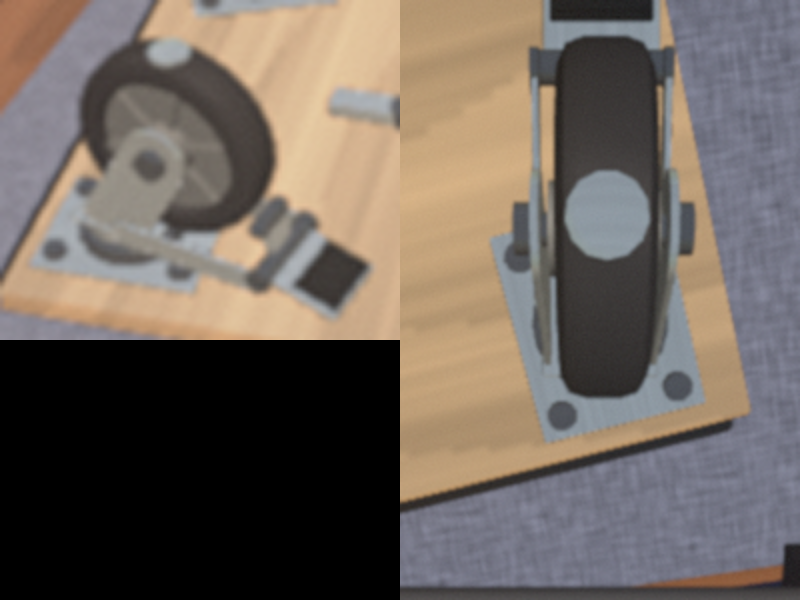

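The nail is on top of the tread at (607,215), in line with the axle nuts at row 228 (nearer the camera by perspective). The pedal is down and the tool is clear, so I hand in.

```bash
python3 -c "
from rig import hand_in
print(hand_in())"
```

```text
the job is handed in; nothing more can be done
None
```

The brake is off with the pedal fully down, the nail's head is at the top of the wheel (measured about 0.5° off), and the arm is clear; the fork swivelled about 5° while I turned the wheel, and the job is handed in.

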